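# Vent stay of the brush-drying cabinet

### The arm

A 6-joint arm with a two-finger parallel gripper is mounted at the origin on the work surface. World frame = base frame: x ahead of the robot, y to its left, z up, the work surface at z = 0. Lengths are in mm, angles in rad, forces in N, time in s.
With the tool pointing down it reaches from about 275 to 750 mm from the base axis. Payload 10.2 kg.
Tool frame: the origin (TCP) lies midway between the tips of the shut fingers; the grasp point (between the pads) lies 19 mm behind it; z points along the fingers, y is the direction in which the jaws open and shut (so a half turn about z gives the same grasp; the last joint's range is limited). The gripper opens to 85 mm and grips with 20 to 120 N. Pads are 22 mm wide; open, the fingers measure 114 mm over their backs; the gripper's body (76 mm by 85 mm) begins 54 mm behind the grasp point. The pads swing forward as they close: fully open they stand 13 mm farther back than shut.
Start: joints at [0.992, 0.313, 1.498, -0, 1.331, -0.223], TCP at [182.892, 492.12, 231.294] pointing down, gripper open.
Joint ranges: [-2.94, 2.94], [-0.97, 2.17], [0.19, 2.56], [-1.23, 4.37], [0.02, 3.11], [-2.88, 2.88]. Speed limits (rad/s): [2.39, 2.39, 3.01, 3.14, 3.14, 3.14].

### API

Orientations are given as a unit quaternion [w, x, y, z].
In Python, from rig import sense, capture, finish_job, search_frame, trace gives the robot as it stands.
- The arm moves only by the tool arm_command, never from a script. Its argument "steps" is one flat list of numbers, 5 for each row, row after row: the shift along the world's x, y, z in units of 50 mm (1.0 is 50 mm), then the turn about the world's z in units of 5 degrees (1.0 is 5 degrees), then the opening in per cent of the stroke, from 0 (shut) to 100 (fully open). In form: [dx, dy, dz, twist, fingers, dx, dy, dz, twist, fingers, ...]. A call has 1 to 5 rows; each row shifts and turns the commanded pose from where the row before left it; what a row does not reach is not made up. A row lasts 1/8 s, in which the tool goes at most 62.5 mm and 10.7 degrees, less where a joint would pass 70% of its speed; a pose out of reach is approached as far as the arm can. A call is refused whole if a number of a shift passes 1 or a number of a turn 1, either way. A call with a gripper value outside its range is refused whole. The fingers move at their own pace and stop on an object; "grip_force" is the grip in N (left out, the last holds). Time passes only in rows, so rows that do not move let the fingers close. It gives the time, the measured TCP pose, the force and the opening at its end, in the units of the state.
- sense(): the state, without advancing time (a new reading comes with each control period).
- capture(name): name is "scene" or "top" or "wrist"; returns a dict with "frame" (400x640x3 uint8, blue, green, red), "fov_y" (degrees; the focal length in pixels is half the picture's height over the tangent of half this angle, whatever the lens; pixels are square), "cx", "cy" (the principal point, pixels), "extrinsics" (4x4, takes a point from world to camera coordinates). Camera axes: x right, y down, z forward; pixel columns grow to the right and rows downward; lengths in mm; the calibration is good to about 2 mm. A picture is of the moment at which its call begins. There is no depth.
- finish_job(): hands the job in, once; it reports no verdict.
Trained networks look in a picture, given as the dict that the camera call returned (one of the last four; its "shot" number tells which), for a name from the list of things; names that differ only in an ending like _2 or _b are one class to them, and where a whole thing is asked for, a point or a joint stands for the part that bears it (a point fixed in the world has none). Each returns a list of dicts, best first, with "score" (0 to 1); they miss things now and then, are a little off and sometimes report something else, mostly with a low value. They report only what shows in the picture. A call takes as long as a camera call.
- search_frame(picture, target): "point" ([x, y, z] in mm, in world coordinates, good to about 4 mm: the middle of the surface that is visible of it).
- trace(picture, target): "mask" (400x640 bool, what is visible of it).
The state is a dict: "time_s": time; "joints": joint angles; "dq": joint speeds; "tau": joint torques, N m; "eef_pos": TCP position; "ee_rot": TCP orientation; "force": force on the tool from outside, world axes, zero at the start; "wrist_torque": the same for the moment, N m; "grip_width": opening from 0.0 (shut) to 1.0 (fully open).
Only numpy, scipy, OpenCV 4.12 (cv2) and the standard library are available. Lean on these libraries where they do the work, as an engineer would, in place of code of your own. Each camera call takes 0.05 s, during which the arm holds its last target. There are 200 camera calls.

### The job

The washed make-up brushes in the small drying cabinet need more air. Take the door stay by its grip, lift it off the pin on the cabinet's top, draw it outwards so that it pulls the glazed door wider open, and drop the hole at the stay's free end over that same pin, so that the stay lies flat again; then let go of it.

Things in the scene. Friction and masses are not known exactly. Their poses are not given: they have to be found in the camera images.
- grip (a point): Middle of the upright aluminium block (40 mm along the bar, 14 across, 54 tall) on the centre of the door stay: a level bar 250 x 36 x 6 mm, 0.2 kg, on the cabinet's top. This point is 27 mm above the bar's upper face. x: along the bar to its free end; z up. Along x from here: -107 mm eye on the door's post, -52 spare hole, +48 the hole on the pin at the start, +108 end hole.
- end_hole (a point): Centre of the round 22 mm hole at the stay's free end, half-way through the 6 mm bar. Axes as the grip. At its other end the stay's 14 mm eye is captive on the door's 8 mm post, under a black ball 22 mm wide: the stay lifts at most 40 mm.
- pin (a point): Foot of the fixed upright steel pin on the cabinet's flat top; 8 mm thick, round tip 18 mm above this point. z up; x out of the cabinet's front, where the door is. The cabinet is a cream box with a dark grey top, 180 (x) x 320 (y) x 130 mm tall, fixed. Small cosmetics stand on its other end, 150 mm or more from the pin, and beside it.
- vent_door (a joint): Opening of the glazed door, rad: 0 closed, 0.21 at the start. Upright hinge at the front corner far from the pin, 220 mm from the post; light friction (0.6 N at the post), stays where left. Draw the lifted stay 60 mm straight along itself, free end towards post: the door follows to about 0.48 and the stay keeps its direction (the eye's play takes up the 2 mm of arc).

How it is judged:
By the outcome, as a careful person would: the job done as asked, in the order asked, and still so for the second after the job is handed in, with the robot touching nothing.
It also fails if it takes over 34 s, if anything falls off the work surface, if the arm or the gripper's body presses on something with over 40 N, if the wrist force passes 120 N, or if a joint passes its speed limit or range.

## Working session

There is one attempt and no reset: what is moved stays moved. The work goes in short steps, Python scripts to look and compute and a tool call to move; the robot and the scene stay as the last step left them, time stands still between calls to the robot, and variables do not carry over. Pictures are saved under pics/ and viewed, on a budget of 10 in all, crops included, one or two more only if the job needs it, and the job is handed in when it is done.

Besides the shell and the picture viewer there is one more tool, called after "Call:" as a command line: name --argument value ..., lists and objects as JSON in quotes. arm_command: Moves the arm, as the interface text tells. Its arguments: {"type":"object","properties":{"steps":{"type":"array"},"grip_force":{"type":"number"}},"required":["steps"]}

```bash
mkdir -p pics; cat > h.py <<'E'
import numpy as np, cv2
from rig import *
def K(p):
    f=200/np.tan(np.radians(p["fov_y"])/2); return f,p["cx"],p["cy"]
def ray(p,uv):
    f,cx,cy=K(p);E=np.array(p["extrinsics"]);R,t=E[:3,:3],E[:3,3]
    return -R.T@t, R.T@np.array([(uv[0]-cx)/f,(uv[1]-cy)/f,1])
def atz(p,uv,z):
    o,d=ray(p,uv); return o+d*(z-o[2])/d[2]
def proj(p,X):
    f,cx,cy=K(p);E=np.array(p["extrinsics"]);c=E[:3,:3]@np.array(X)+E[:3,3]
    return np.array([f*c[0]/c[2]+cx,f*c[1]/c[2]+cy])
E
python3 - <<'E'
from h import *
s=sense();print(s["time_s"],s["eef_pos"],s["ee_rot"],s["grip_width"])
for n in("scene","top","wrist"):
    p=capture(n);cv2.imwrite(f"pics/{n}0.png",p["frame"])
    print(n,p["fov_y"],np.round(ray(p,(320,200))[0]))
    for t in("grip","end_hole","pin","vent_door"):
        print(t,[(np.round(r["point"]),round(r["score"],2),np.round(proj(p,r["point"]))) for r in search_frame(p,t)[:2]])
im=np.vstack([cv2.imread("pics/top0.png")[:, :],cv2.imread("pics/wrist0.png")])
cv2.imwrite("pics/tw0.png",cv2.resize(im,(480,600)))
E
```

```text
0.0 [182.74991186 491.89650185 230.73123948] [-2.50588240e-04  1.76985332e-01  9.84213277e-01 -5.95036745e-04] 0.9987749592036542
scene 42.60530863920122 [1121. -245. 1170.]
grip [(array([646.,  -4., 139.]), 0.89, array([335., 234.]))]
end_hole [(array([643.,   1., 139.]), 0.81, array([336., 232.]))]
pin [(array([612., -95., 128.]), 0.88, array([292., 239.]))]
vent_door [(array([ 681., -134.,   80.]), 0.73, array([290., 280.]))]
top 42.67893710883262 [ 393.   -0. 1319.]
grip [(array([620.,   4., 136.]), 0.93, array([316., 166.]))]
end_hole [(array([627.,   7., 132.]), 0.86, array([314., 164.]))]
pin [(array([561., -95., 134.]), 0.64, array([357., 192.]))]
vent_door [(array([ 677., -125.,  126.]), 0.88, array([370., 145.]))]
wrist 69.33522480752532 [108. 521. 373.]
grip []
end_hole []
pin []
vent_door []
```

View pics/top0.png

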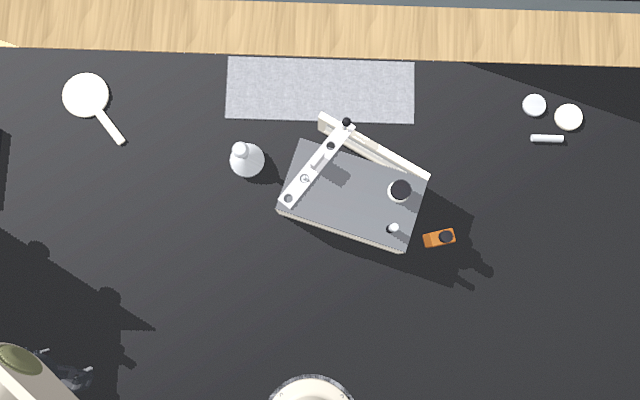

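View pics/wrist0.png

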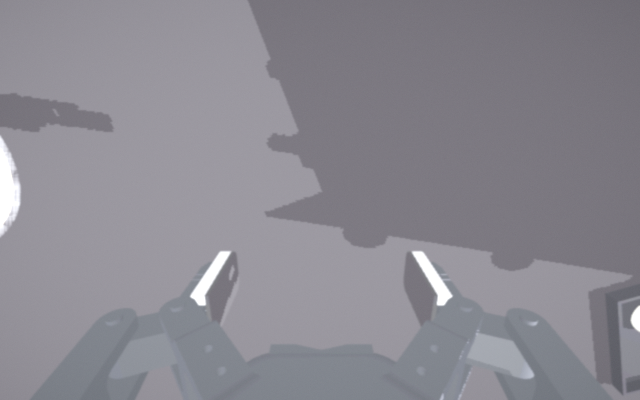

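The top view shows the stay from the black ball (346,122) to its free end (287,200), with the pin in the hole near (305,179). The grip block is between them. The wrist view shows only table and fingers. Next I'll zoom in on both fixed cameras.

```bash
python3 - <<'E'
from h import *
a=cv2.imread("pics/top0.png")[100:220,265:385];b=cv2.imread("pics/scene0.png")[170:320,240:420]
a=cv2.resize(a,(400,400),interpolation=cv2.INTER_CUBIC);b=cv2.resize(b,(400,333),interpolation=cv2.INTER_CUBIC)
c=np.zeros((400,800,3),np.uint8);c[:,:400]=a;c[:333,400:]=b;cv2.imwrite("pics/z.png",c)
p=capture("top")
for n,uv,z in(("ball",(346,122),160),("free hole",(288,198),136),("pin tip",(305,178.5),148)):print(n,atz(p,uv,z).round(1))
for n in("top","scene"):
    p=capture(n)
    for t in("grip","pin"):
        r=trace(p,t)
        if r:
            v,u=np.nonzero(r[0]["mask"]);print(n,t,r[0]["score"],u.mean(),v.mean(),len(u),u.min(),u.max(),v.min(),v.max())
E
```

```text
ball [722.5 -63.6 160. ]
free hole [542.9  65.7 136. ]
pin tip [588.2  27.5 148. ]
top grip 0.8 315.7434443656981 163.6966690290574 1411 278 355 123 207
top pin 0.82 356.18970601376105 190.20453936198732 11191 276 428 112 253
scene grip 0.68 335.187306501548 227.8421052631579 1292 318 352 181 278
scene pin 0.67 290.4645064173665 238.9958802091586 12622 219 363 177 294
```

View pics/z.png

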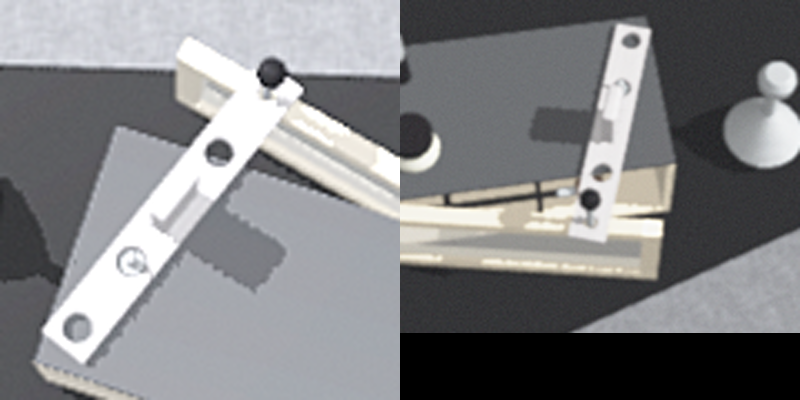

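The crop shows all three holes. In top pixels the end hole is at (288.1,198.4), the hole on the pin at (304.6,178.6) and the spare hole at (330.4,145.6). In scene pixels they are at (344,188.5), (339.5,209.6) and (330.5,247.9). The grip block leans outwards in perspective, standing upright on the bar.

```bash
python3 - <<'E'
from h import *
pt=capture("top");ps=capture("scene")
T=dict(end=(288.1,198.4),pin=(304.6,178.6),spare=(330.4,145.6));S=dict(end=(344,188.5),pin=(339.5,209.6),spare=(330.5,247.9))
off=dict(end=108,pin=48,spare=-52)
for p,D in((pt,T),(ps,S)):
    P={k:atz(p,v,135)[:2] for k,v in D.items()}
    d=P["end"]-P["spare"];L=np.linalg.norm(d);d/=L
    print({k:v.round(1) for k,v in P.items()},"L",L.round(1),"ang",np.degrees(np.arctan2(d[1],d[0])).round(1),"grip",np.mean([P[k]-d*off[k] for k in P],axis=0).round(1))
# triangulate
for k in T:
    o1,d1=ray(pt,T[k]);o2,d2=ray(ps,S[k]);A=np.stack([d1,-d2],1);x=np.linalg.lstsq(A,o2-o1,rcond=None)[0]
    print(k,((o1+d1*x[0]+o2+d2*x[1])/2).round(1),np.linalg.norm(o1+d1*x[0]-o2-d2*x[1]).round(1))
q=sense()["ee_rot"];from scipy.spatial.transform import Rotation as R
print(R.from_quat([q[1],q[2],q[3],q[0]]).as_matrix().round(3))
E
```

```text
{'end': array([542.1,  65.5]), 'pin': array([590.1,  28.7]), 'spare': array([671. , -29.5])} L 160.1 ang 143.6 grip [629.   1.]
{'end': array([544.6,  68.7]), 'pin': array([592.3,  33.5]), 'spare': array([672.4, -27.7])} L 160.1 ang 143.0 grip [630.8   3.9]
end [543.   67.4 133.1] 3.8
pin [591.1  31.2 134.2] 5.3
spare [671.6 -28.5 134. ] 2.1
[[-0.937  0.348 -0.   ]
 [ 0.348  0.937 -0.   ]
 [ 0.    -0.    -1.   ]]
```

Call:
arm_command --steps '[0.75,-0.8,0.1,-0.4,100,0.75,-0.8,0.1,-0.4,100,0.75,-0.8,0.1,-0.4,100,0.75,-0.8,0.1,-0.4,100,0.75,-0.8,0.1,-0.4,100]'

```text
time_s: 1.82
eef_pos: [371.4, 290.7, 256.6]
ee_rot: [0.0, 0.263, 0.965, 0.0]
force: [1.6, 0.4, 0.7]
grip_width: 0.999
```

Call:
arm_command --steps '[0.75,-0.8,0,-0.4,100,0.75,-0.8,0,-0.4,100,0.75,-0.8,0,-0.4,100,0.75,-0.8,0,0,100,0,0,0,0,100]'

```text
time_s: 2.45
eef_pos: [522.0, 129.5, 255.6]
ee_rot: [-0.0, 0.314, 0.949, -0.0]
force: [0.1, -0.1, 0.1]
grip_width: 0.999
```

Call:
arm_command --steps '[0.72,-0.85,0,0,100,0.72,-0.85,0,0,100,0.72,-0.85,0,0,100,0,0,0,0,100,0,0,0,0,100]'

```text
time_s: 3.08
eef_pos: [627.9, 5.7, 256.3]
ee_rot: [-0.0, 0.312, 0.95, 0.0]
force: [0.2, 0.0, 0.2]
grip_width: 1.004
```

```bash
python3 - <<'E'
from h import *
s=sense();print(s["time_s"],s["eef_pos"])
p=capture("wrist");cv2.imwrite("pics/w1.png",p["frame"])
print(ray(p,(320,200)))
d=np.array([-.802,.598,0]);g=np.array([630,2.5,0])
for k,o,z in(("end",108,136),("pinhole",48,136),("spare",-52,136),("blocktop",0,190)):print(k,proj(p,g+d*o+[0,0,z]).round())
for t in("grip","end_hole","pin"):print(t,[(np.round(r["point"]),round(r["score"],2),np.round(proj(p,r["point"]))) for r in search_frame(p,t)[:2]])
E
```

```text
3.075 [627.91749857   5.68896821 256.30137813]
(array([563.78727731,  54.09560415, 398.48144771]), array([ 0.25969569, -0.19430067, -0.94601962]))
end [319.  71.]
pinhole [319. 143.]
spare [318. 243.]
blocktop [318. 215.]
grip [(array([611.,  17., 137.]), 0.96, array([319., 170.]))]
end_hole [(array([615.,  12., 137.]), 0.7, array([317., 177.]))]
pin [(array([548., -71., 131.]), 0.76, array([204., 170.]))]
```

View pics/w1.png

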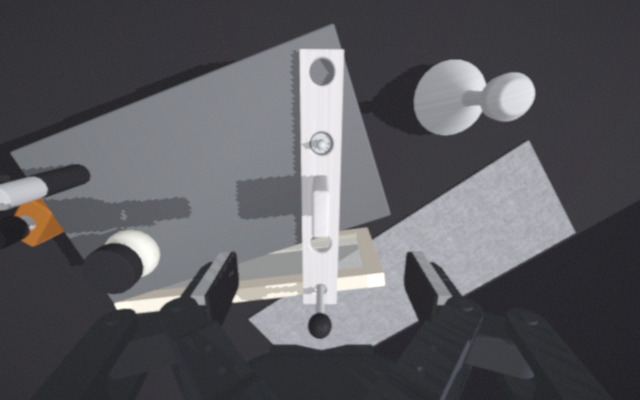

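The wrist view shows the bar lined up with the tool: end hole (322,71), pin hole (320,144), spare hole (320,243) and block around (320,212). All are within 3 px of prediction, and the fingers straddle the block. Descending now.

Call:
arm_command --steps '[0.04,-0.06,-0.7,0,100,0,0,-0.7,0,100,0,0,-0.5,0,100,0,0,-0.3,0,100,0,0,0,0,100]'

```text
time_s: 3.9
eef_pos: [630.1, 2.0, 146.0]
ee_rot: [-0.001, 0.312, 0.95, -0.0]
force: [0.7, 0.3, -0.1]
grip_width: 1.003
```

Call:
arm_command --steps '[0,0,0,0,0,0,0,0,0,0,0,0,0,0,0,0,0,0,0,0,0,0,0,0,0]' --grip_force 50

```text
time_s: 4.53
eef_pos: [630.6, 1.6, 146.7]
ee_rot: [0.0, 0.312, 0.95, 0.0]
force: [0.2, 0.1, 1.7]
grip_width: 0.155
```

Call:
arm_command --steps '[0,0,0.1,0,0,0,0,0.15,0,0,0,0,0.15,0,0,0,0,0.16,0,0,0,0,0,0,0]'

```text
time_s: 5.15
eef_pos: [630.7, 1.6, 175.2]
ee_rot: [0.001, 0.312, 0.95, 0.0]
force: [-1.1, 0.3, -2.9]
grip_width: 0.156
```

```bash
python3 - <<'E'
from h import *
s=sense();print(s["time_s"],s["eef_pos"],s["force"],s["wrist_torque"])
p=capture("wrist");cv2.imwrite("pics/w2.png",p["frame"])
E
```

```text
5.15 [630.68499321   1.59044823 175.16371602] [-1.1412966   0.28474137 -2.87388626] [0.02240375 0.00179038 0.00162699]
```

View pics/w2.png

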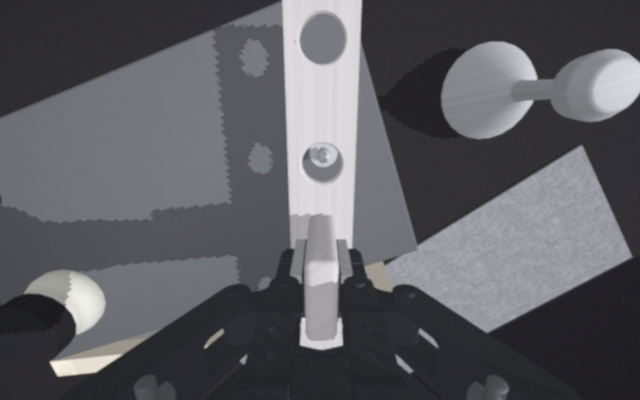

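The bar is lifted (underside about 158 mm). The pin tip shows at (322,155) through its hole, centred at (323,161), so it is clear of the pin. The load is -2.9 N. Now I'll draw it 60 mm along itself.

Call:
arm_command --steps '[0.2,-0.147,0,0,0,0.3,-0.221,0,0,0,0.3,-0.221,0,0,0,0.166,-0.123,0,0,0,0,0,0,0,0]'

```text
time_s: 5.82
eef_pos: [678.7, -34.2, 173.7]
ee_rot: [-0.0, 0.312, 0.95, -0.0]
force: [-0.2, -0.4, -1.4]
grip_width: 0.158
```

```bash
python3 - <<'E'
from h import *
s=sense();print(s["time_s"],s["eef_pos"],s["ee_rot"],s["force"],s["wrist_torque"])
p=capture("wrist");cv2.imwrite("pics/w3.png",cv2.resize(p["frame"][0:260,200:460],(600,600),interpolation=cv2.INTER_CUBIC))
np.save("w3.npy",p,allow_pickle=True)
q=capture("top");cv2.imwrite("pics/t3.png",q["frame"])
E
```

```text
5.825 [678.67769    -34.24456679 173.70666791] [-3.86601714e-04  3.12433751e-01  9.49939471e-01 -5.79030540e-05] [-0.17126314 -0.36227848 -1.37200817] [ 0.00236513 -0.0026075  -0.0582201 ]
```

View pics/w3.png

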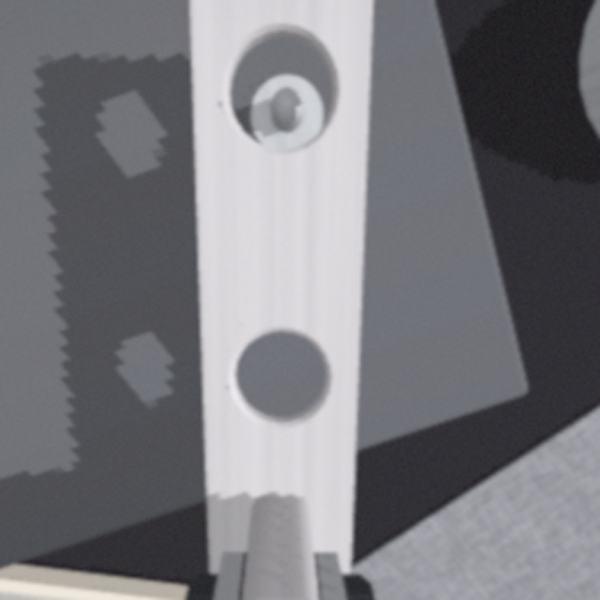

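The crop shows the end hole centred at crop (284,88), with the pin and a light disc at its foot at about (287,112). Both lie inside the hole. I'll work out the remaining offset.

```bash
python3 - <<'E'
from h import *
p=np.load("w3.npy",allow_pickle=True).item()
c=lambda u,v:(u/2.3077+200,v/2.3077)
h=atz(p,c(284,87),163);tip=atz(p,c(286,102),148);disc=atz(p,c(287,113),130.5);mid=atz(p,c(282,376),163)
print("hole",h.round(1),"mid",mid.round(1),np.linalg.norm(h-mid).round(1),"tip",tip.round(1),"disc",disc.round(1))
for k,w in(("tip",75/2.3077),("hole",108/2.3077)):print(k,w)
d=np.array([-.805,.593,0]);n=np.array([.593,.805,0])
for t in(tip,disc):print("along",((t-h)@d).round(1),"across",((t-h)@n).round(1))
E
```

```text
hole [592.3  32.  163. ] mid [640.3  -3.8 163. ] 59.9 tip [592.8  32.3 148. ] disc [592.7  32.9 130.5]
tip 32.499891667027775
hole 46.79984400052
along -0.2 across 0.6
along 0.2 across 1.0
```

View pics/t3.png

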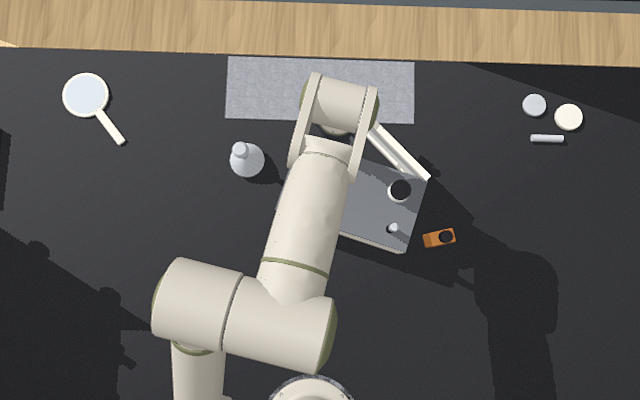

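The hole spacing measures 59.9 mm (expected 60), and the hole is within 1 mm of the pin. The top view shows the door wider open and nothing disturbed. Lowering now.

Call:
arm_command --steps '[0.01,0.013,-0.1,0,0,0,0,-0.15,0,0,0,0,-0.15,0,0,0,0,-0.12,0,0,0,0,0,0,0]'

```text
time_s: 6.55
eef_pos: [679.0, -33.3, 147.7]
ee_rot: [-0.0, 0.312, 0.95, -0.0]
force: [-0.0, 0.0, -1.6]
grip_width: 0.159
```

```bash
python3 - <<'E'
from h import *
s=sense();print(s["time_s"],s["eef_pos"],s["force"],s["wrist_torque"])
p=capture("wrist");cv2.imwrite("pics/w4.png",cv2.resize(p["frame"][0:260,200:460],(600,600),interpolation=cv2.INTER_CUBIC))
E
```

```text
6.55 [678.99290534 -33.3097505  147.65343059] [-0.03033148  0.04711267 -1.56581194] [-0.01604264 -0.05300135 -0.03054946]
```

View pics/w4.png

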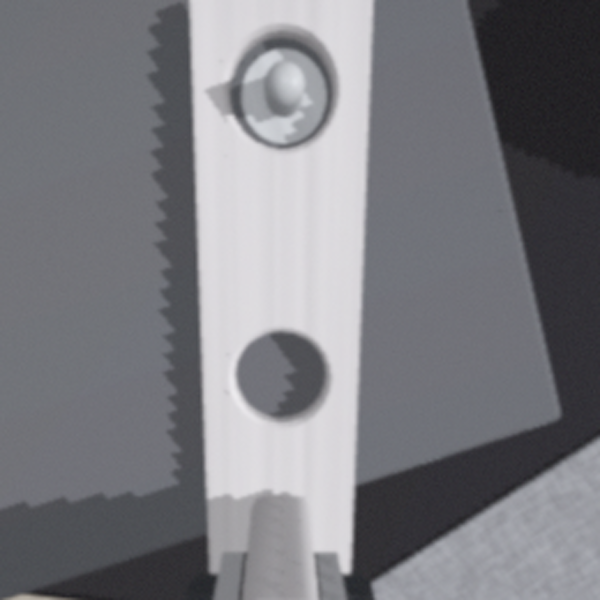

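The pin stands through the end hole, its tip at crop (285,85), and the disc is concentric with the hole. The bar is about 1 mm above rest, so I'll ease it down.

Call:
arm_command --steps '[0,0,-0.012,0,0,0,0,-0.01,0,0,0,0,0,0,0]'

```text
time_s: 6.98
eef_pos: [679.2, -33.3, 147.2]
ee_rot: [0.0, 0.312, 0.95, -0.0]
force: [-0.7, 0.0, -2.2]
grip_width: 0.158
```

Call:
arm_command --steps '[0,0,0,0,30,0,0,0,0,50,0,0,0,0,80,0,0,0,0,100,0,0,0,0,100]'

```text
time_s: 7.6
eef_pos: [679.2, -33.3, 147.2]
ee_rot: [0.0, 0.312, 0.95, 0.0]
force: [-0.2, 0.1, 0.4]
grip_width: 1.001
```

Call:
arm_command --steps '[0,0,0.2,0,100,0,0,0.6,0,100,0,0,0.8,0,100,0,0,0.8,0,100,0,0,0,0,100]'

```text
time_s: 8.22
eef_pos: [680.1, -33.4, 271.7]
ee_rot: [0.004, 0.312, 0.95, 0.0]
force: [1.0, 0.2, -0.8]
grip_width: 0.999
```

```bash
python3 - <<'E'
from h import *
s=sense();print(s["time_s"],s["eef_pos"],s["grip_width"],s["force"])
p=capture("wrist");cv2.imwrite("pics/w5.png",p["frame"])
E
```

```text
8.225 [680.051958   -33.4303786  271.68141907] 0.9986875966849981 [ 0.97271258  0.21859166 -0.8434355 ]
```

View pics/w5.png

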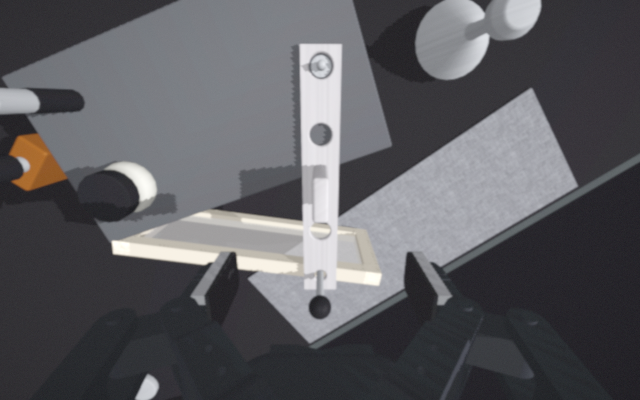

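The pin is in the end hole at (320,66), the door is wider open, nothing else has moved and the robot is clear. I'll check flatness and the door angle numerically, then hand in.

```bash
python3 - <<'E'
from h import *
p=capture("wrist")
P=[atz(p,uv,136) for uv in((320.5,66),(320,134),(320,231))]
print([x.round(1) for x in P],np.linalg.norm(P[0]-P[1]).round(1),np.linalg.norm(P[1]-P[2]).round(1))
print(finish_job(),sense()["time_s"])
E
```

```text
[array([592.2,  32. , 136. ]), array([638.8,  -2.9, 136. ]), array([718.9, -62. , 136. ])] 58.2 99.5
the job is handed in; nothing more can be done
the job is handed in; nothing more can be done
```

The job is done and handed in, a little over 8 s into the 34 s allowed. I gripped the stay by its block and lifted it about 28 mm off the pin. Then I drew it 60 mm along itself, so the door followed, and lowered the end hole over the pin. Finally I let go and raised the tool clear.

- **Pin and hole:** The last wrist picture shows the pin standing through the end hole. The hole measured at (592, 32), against a pin measured earlier at about (592.7, 32.5).
- **Lying flat:** Hole spacings taken at the flat-lying height came to 58.2 and 99.5 mm, against 60 and 100 nominal. That fits a flat bar: 58.2 is 1.8 mm short, which I put down to reading pixels by eye.
- **Door and surroundings:** The door stands visibly wider open, and nothing else in view had moved. I did not measure the door's angle, only the 60 mm draw of the stay.
- **Forces:** Readings at the end of each move stayed under 3 N per axis.

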